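# Close the twist-drill case on the jeweller's bench

## Robot

A 6-joint arm with a two-finger parallel gripper is mounted at the origin on the work surface. World frame = base frame: x ahead of the robot, y to its left, z up, the work surface at z = 0. Lengths are in m, angles in rad, forces in N, time in s.
With the tool pointing down it reaches from about 0.225 to 0.875 m from the base axis. Payload 3.4 kg.
Tool frame: the origin (TCP) lies between the finger pads; the fingertips stand r.tip_extent ahead of it and the grasp point (between the pads) is the TCP (r.tip_extent is the distance from the TCP to the fingertips, in m); z points along the fingers, y is the line along which they close (so a half turn about z gives the same grasp; the last joint's range is limited). The gripper opens to 85 mm and grips with 20 to 120 N. Pads are 22 mm wide; open, the fingers measure 114 mm over their backs; the gripper's body (76 mm by 85 mm) begins 54 mm behind the grasp point. The pads swing forward as they close: fully open they stand 13 mm farther back than shut.
Start: joints at [1.062, 0.276, 1.505, -0, 1.361, -0.121], TCP at [0.217, 0.532, 0.25] pointing down, gripper open.
Joint ranges: [-2.89, 2.89], [-0.75, 2.08], [0.22, 2.7], [-1.18, 4.32], [0.11, 2.71], [-2.7, 2.7]. Speed limits (rad/s): [2.57, 2.57, 3.14, 3.14, 3.14, 3.14].

## Interface

Orientations are given as [roll, pitch, yaw] about the fixed x, y, z axes, in that order (R = Rz(yaw) Ry(pitch) Rx(roll)).
In Python, from station import status, viewer, order, r gives the robot as it stands.
- The arm moves only by the tool arm_command, never from a script. Its argument "motion" is one flat list of numbers, 7 for each row, row after row: the shift along the world's x, y, z in units of 80 cm (1.0 is 80 cm), then the turn, a rotation vector about the world's x, y, z in units of 0.5 rad (1.0 is 0.5 rad), then the closure, from -1 (fully open) to 1 (shut), so that 0 is half open. In form: [x, y, z, ax, ay, az, gripper, x, y, z, ax, ay, az, gripper, ...]. A call has 1 to 12 rows; each row is the pose to reach, as a shift and turn from the pose commanded when the call began; what a row does not reach only later rows make up. A row lasts 1/12 s, in which the tool goes at most 41.7 mm and 7.16 degrees, less where a joint would pass 70% of its speed; a pose out of reach is approached as far as the arm can. A call with a number of a shift or a turn outside -1 to 1 is refused whole. A call with a gripper value outside its range is refused whole. The fingers move at their own pace and stop on an object; "force" is the grip in N (left out, the last holds). Time passes only in rows, so rows that repeat a pose let the fingers close. It gives the time, the measured TCP pose, the force, the opening and the grip force at its end, in the units of the state.
- status.state(): the state, without advancing time (a new reading comes with each control period).
- viewer.get_image(name): name is "scene" or "side" or "wrist"; returns (picture, depth): 480x640x3 uint8, red, green, blue; 480x640 float32, m along the optical axis (not along the pixel's ray), 0 where there is no reading.
- viewer.get_calibration(name): a dict with "vertical_fov" (degrees; the focal length in pixels is half the picture's height over the tangent of half this angle, whatever the lens; pixels are square), "cx", "cy" (the principal point, pixels), "k1" (the pictures are not rectified: a ray, as slopes to the right and down, at radius r is drawn at 1 + k1 r^2 times it, then the intrinsics apply), "rvec" (rotation vector, rad) and "tvec" (3), from world to camera coordinates, as OpenCV has them. Camera axes: x right, y down, z forward; pixel columns grow to the right and rows downward; lengths in m; the calibration is good to about 2 mm. A picture is of the moment at which its call begins: read the wrist's pose just before it. get_calibration takes no time and is no camera call; for the wrist camera it gives the pose at the moment of the call.
- order.hand_in(): hands the job in; it is judged then, once.
The state is a dict: "clock": time; "joints": joint angles; "dq": joint speeds; "joint_efforts": joint torques, N m; "tcp_pos": TCP position; "eef_rot": TCP orientation; "force": force on the tool from outside, world axes, zero at the start; "ft_torque": the same for the moment, N m; "opening": finger opening in m; "finger_force": force on a finger pad.
Only numpy, scipy, OpenCV 4.12 (cv2) and the standard library are available. Lean on these libraries where they do the work, as an engineer would, in place of code of your own. Each camera call takes 0.05 s, during which the arm holds its last target. There are 200 camera calls.

## Task

The grey steel drill case on the bench stands open, with its drill rack tipped upright at the front and its lid standing open at the back. Push the rack down flat into the case first, and only then reach behind the lid, swing it over and press it fully shut. Do it gently with the fingertips or the outside of the fingers alone: grip and lift nothing, leave the case where it stands, and leave the other things on the bench undisturbed.

Things in the scene. Friction and masses are not known exactly. Their poses are not given: they have to be found in the camera images.
- case: Loose hammertone-grey sheet-steel drill case: an open box 130 mm deep (its x), 180 mm wide (its y), 40 mm high, walls 2.5 mm, with lid and inner rack (about 1.5 kg in all). Origin: centre of the underside, on the bench. Its x axis runs from the front wall (x = -65 mm, nearer the robot) to the back wall (+65 mm), where the lid is hinged; z up. Unfastened: a hard sideways push slides it.
- rack (a joint): Angle of the drill rack, rad: 0 folded flat in the case (its stop), 1.57 upright; starts at 1.35 to 1.6 (upper stop 1.62). It folds when its face is pushed from the front wall towards the lid and down. Stiff pivot (about 0.2 N m): it stays where it is left, so it must be pressed right down.
- rack_pivot (a point): Middle of the rack's pivot line, just inside the case's front wall: at x = -55, y = 0, z = 29 mm in the case's frame; the line runs along the case's y.
- rack_plate (a point): Point on the rack's smooth pushing face, 55 mm from the pivot line, mid width. The rack is a plate 160 mm wide, from 2 to 83 mm from the pivot line, its face 4 mm off that line; upright, the face looks to case -x; folded, it faces up, 33 mm above the bench, 7 mm below the rim. Behind the face two rails and eleven drills stick out 18 mm; drills reach to 106 mm from the pivot line.
- lid (a joint): Angle of the lid in rad: 0 shut (its stop), 1.57 standing straight up, starts at 1.6 to 1.74 (leaning slightly back, stop at 1.76). Stiff hinge (about 0.26 N m): it stays where it is left, so it must be pushed all the way.
- lid_hinge (a point): Middle of the lid's hinge line on the top of the case's back wall: x = +65, y = 0, z = 40 mm in the case's frame; the line runs along the case's y.
- lid_edge (a point): Middle of the lid's free edge on its outer face, 130 mm from the hinge line along the lid, 12 mm off it. The lid is a shallow cover 184 mm wide, 12 mm deep; open, its outer face looks to case +x; shut, it faces up, 52 mm above the bench. A thumb lip 34 mm wide sticks out 9 mm beyond the free edge.
- jar: Bystander: glass water jar, 62 mm across, 70 mm tall, standing beside the case (left or right, trading places with the steel block). Origin: centre of the underside.
- block: Bystander: flat steel bench block, 64 x 64 x 19 mm, beside the case. Origin: centre of the underside.
- dish: Bystander: small white flux dish, 60 mm across, 24 mm tall, just in front of the case. Origin: centre of the underside.
- file: Bystander: flat file with a wooden handle, 183 mm long, 15 mm high, lying behind the case. Origin: on the bench below its middle; x along it to the tip.
- mallet: Bystander: wooden mallet lying on the bench to the right, 217 mm long, 42 mm high. Origin: on the bench below its middle.
- caliper: Bystander: steel sliding caliper lying to the left, 177 mm long, 11 mm high. Origin: on the bench below its middle.
- tin: Bystander: ribbed tin of tools, 70 mm across, 165 mm tall with the tools, to the left. Origin: centre of the underside.
- honeycomb: Bystander: pale honeycomb soldering tile, 100 x 75 x 14 mm, to the right at the back. Origin: centre of the underside.
Not all that is in view belongs to the job. What is shaped like the case but purple is not meant.

How it is judged:
By the outcome, as a careful person would: the job done as asked, in the order asked, and still so for the second after the job is handed in, with the robot touching nothing.
It also fails if it takes over 61 s, if anything falls off the work surface, if the arm or the gripper's body presses on something with over 40 N, if the wrist force passes 120 N, or if a joint passes its speed limit or range.

## Working session

There is one attempt and no reset: what is moved stays moved. The work goes in short steps, Python scripts to look and compute and a tool call to move; the robot and the scene stay as the last step left them, time stands still between calls to the robot, and variables do not carry over. Pictures are saved under pics/ and viewed, at most 10 in all, crops included, and the job is handed in when it is done.

Besides the shell and the picture viewer there is one more tool, called after ">>>" as name(argument=value, ...), one argument or row to a line, values as JSON. arm_command: Moves the arm, as the interface text tells. Shifts and turns lie within -1 to 1; 1 stands for 80 cm of shift or 0.5 rad of turn. Its arguments: {"type":"object","properties":{"motion":{"type":"array"},"force":{"type":"number"}},"required":["motion"]}

```bash
ls; mkdir -p pics; cat > h.py <<'E'
import numpy as np, cv2
from station import status, viewer, order, r
def cal(n):
    c=viewer.get_calibration(n); f=240/np.tan(np.radians(c["vertical_fov"])/2)
    return f,c["cx"],c["cy"],c["k1"],cv2.Rodrigues(np.array(c["rvec"],float))[0],np.array(c["tvec"],float)
def world(c,u,v,d):
    f,cx,cy,k1,R,t=c
    x=(np.asarray(u,float)-cx)/f; y=(np.asarray(v,float)-cy)/f; xd,yd=x,y
    for _ in range(8):
        s=1+k1*(x*x+y*y); x=xd/s; y=yd/s
    P=np.stack([x*d,y*d,np.ones_like(x)*d],-1)
    return (P-t)@R
def pix(c,P):
    f,cx,cy,k1,R,t=c; q=np.atleast_2d(P)@R.T+t; x=q[:,0]/q[:,2]; y=q[:,1]/q[:,2]; s=1+k1*(x*x+y*y)
    return np.stack([x*s*f+cx,y*s*f+cy],-1)
E
python3 - <<'E'
from h import *
s=status.state(); print(s, r.tip_extent)
for n in("scene","side"):
    c=cal(n); im,d=viewer.get_image(n); np.savez(f"/tmp/{n}.npz",im=im,d=d); cv2.imwrite(f"pics/{n}.png",im[:,:,::-1]); print(n,-c[4].T@c[5],c[:4])
E
```

```text
pics
{'clock': 0.0, 'joints': array([ 1.06195213e+00,  2.76608480e-01,  1.50612123e+00, -5.11890898e-06,
        1.36070288e+00, -1.21025060e-01]), 'dq': array([-0.00064047,  0.00015221,  0.00106713,  0.00223547, -0.00089094,
        0.0002736 ]), 'joint_efforts': array([-1.52151744e-03, -4.16769147e+01, -2.45812798e+01, -5.41788165e-05,
        1.05991244e-02, -3.14354895e-05]), 'tcp_pos': array([0.21722846, 0.53186078, 0.24943674]), 'eef_rot': array([-3.13976558e+00, -2.17166635e-04,  2.75377439e+00]), 'force': array([ 0.1057106 ,  0.38569872, -0.13327758]), 'ft_torque': array([ 0.014281  , -0.02772583, -0.02670428]), 'finger_force': 0.0, 'opening': 0.0855542125414159} 0.019
scene [0.8508951  0.44774215 1.08572096] (np.float64(501.06959130161084), 316.39816205219876, 239.80612163921762, 0.008830084897495049)
side [-0.25057956 -0.975369    0.81550812] (np.float64(571.0877585532032), 323.4859718722048, 235.94055490980492, -0.03882164118437174)
```

View pics/scene.png

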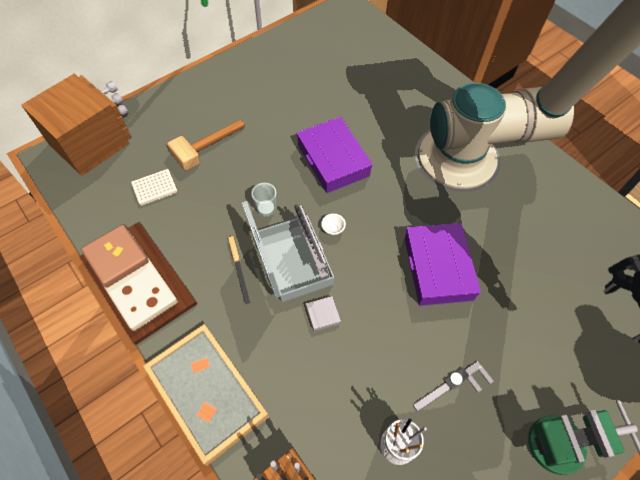

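View pics/side.png

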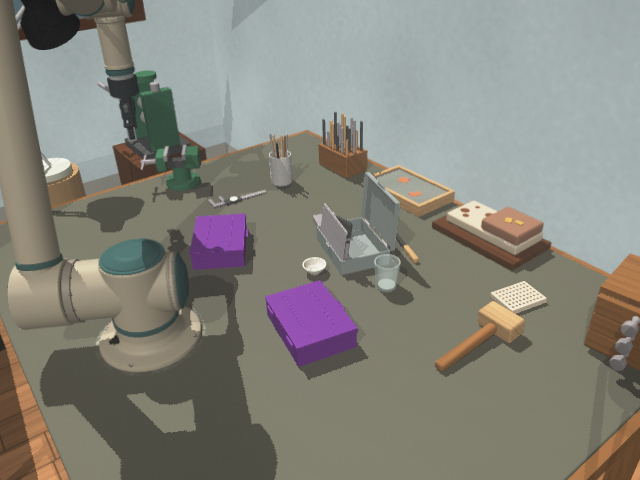

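Scene picture: the open grey case is at (290,253), with the lid at (262,240) and the rack at (312,240). The jar is at (263,197), block (323,312), dish (333,224) and file (238,268). Possible mix-ups are the purple boxes at (335,153) and (442,263); I choose the grey one. The side picture shows it at (355,235), purple at (310,320) and (220,240).

```bash
python3 - <<'E'
from h import *
C=[]
for n,(u0,u1,v0,v1) in (("scene",(225,350,170,340)),("side",(295,435,160,300))):
    z=np.load(f"/tmp/{n}.npz"); c=cal(n); im,d=z["im"],z["d"]
    U,V=np.meshgrid(np.arange(u0,u1),np.arange(v0,v1)); D=d[V,U]; P=world(c,U,V,D); ok=D>0
    C.append((P[ok],im[V,U][ok]))
    cv2.imwrite(f"pics/{n}_c.png",cv2.resize(im[v0:v1,u0:u1,::-1],None,fx=3.5,fy=3.5,interpolation=cv2.INTER_CUBIC))
P=np.vstack([a for a,_ in C]); I=np.vstack([b for _,b in C]); np.savez("/tmp/pc.npz",P=P,I=I)
print("bench z",[np.median(a[np.abs(a[:,2])<.008][:,2]) for a,_ in C])
# lid: high points
for lo,hi in((.045,.07),(.07,.1),(.1,.13),(.13,.16),(.16,.19)):
    m=(P[:,2]>lo)&(P[:,2]<hi); q=P[m]; print(lo,m.sum(),q.min(0).round(3),q.max(0).round(3))
# top-view map of heights, 2.5mm px
x0,y0=.35,-.05
lo=P[:,:2].min(0);print(lo,P[:,:2].max(0))
H=np.zeros((340,400,3),np.uint8)
def draw(P,I):
    o=np.argsort(P[:,2])
    cen=np.median(P[P[:,2]>.03],0); print(cen)
    for p in P[o]:
        a=int(170-(p[0]-cen[0])*800); b=int(200-(p[1]-cen[1])*800)
        col=cv2.applyColorMap(np.uint8([[np.clip(p[2]/.19,0,1)*255]]),cv2.COLORMAP_JET)[0,0].tolist()
        cv2.circle(H,(b,a),1,col,-1)
draw(P,I)
A=cv2.imread("pics/scene_c.png");B=cv2.resize(H,None,fx=1,fy=1)
W=np.zeros((600,800,3),np.uint8); A=cv2.resize(A,(395,int(A.shape[0]*395/A.shape[1])))
W[:A.shape[0],:395]=A; W[:340,400:800]=H; cv2.imwrite("pics/m1.png",W)
E
```

```text
bench z [np.float64(0.0016814200648647567), np.float64(0.0018015650715625996)]
0.045 2291 [ 0.277 -0.218  0.045] [0.867 0.38  0.07 ]
0.07 1287 [ 0.47  -0.216  0.07 ] [0.651 0.075 0.1  ]
0.1 992 [ 0.474 -0.13   0.1  ] [0.65  0.077 0.13 ]
0.13 476 [ 0.488 -0.131  0.13 ] [0.653 0.051 0.16 ]
0.16 656 [ 0.584 -0.132  0.16 ] [0.655 0.049 0.184]
[ 0.27728931 -0.35342982] [1.40242332 0.8497169 ]
[ 0.52868526 -0.04910046  0.05867961]
```

View pics/m1.png

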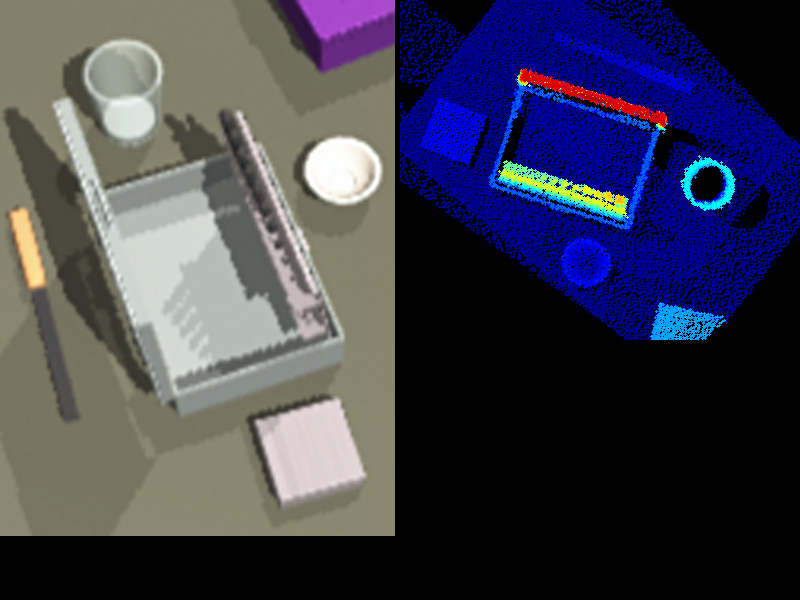

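The crop confirms the grey open case with its rack and lid up (lid at 60-170,100-400, rack at 270,230). The jar stands right, the block left, the dish in front and the file behind.

```bash
python3 - <<'E'
from h import *
z=np.load("/tmp/pc.npz");P=z["P"];I=z["I"].astype(int);P[:,2]-=.0017
# rough case region
yaw=-.313;c0=np.array([.53,-.045])
for it in range(4):
    R=np.array([[np.cos(yaw),-np.sin(yaw)],[np.sin(yaw),np.cos(yaw)]])
    L=(P[:,:2]-c0)@R
    m=(P[:,2]>.034)&(P[:,2]<.042)&(np.abs(L[:,0])<.08)&(np.abs(L[:,1])<.105)
    rect=cv2.minAreaRect((P[m,:2]*1000).astype(np.float32)); b=cv2.boxPoints(rect)/1000
    # wall fits in local coords: lateral walls & back
    print(rect)
    a=rect[2]; w,h=rect[1]
    yaw=np.radians(((a if w<h else a-90)+45)%90-45) if True else yaw
    c0=np.array(rect[0])/1000
print("case",c0,yaw)
R=np.array([[np.cos(yaw),-np.sin(yaw)],[np.sin(yaw),np.cos(yaw)]])
L=np.c_[(P[:,:2]-c0)@R,P[:,2]]
m=(L[:,2]>.15)&(abs(L[:,0]-.07)<.04)&(abs(L[:,1])<.12);q=L[m];print("lidtop",np.percentile(q,[2,50,98],axis=0).round(4))
m=(L[:,2]>.06)&(L[:,0]>.03)&(L[:,0]<.12)&(abs(L[:,1])<.1);q=L[m];print("lid slab fit x(z)",np.polyfit(q[:,2],q[:,0],1))
for zz in(.06,.08,.1,.12,.14,.16,.17):
    s=q[abs(q[:,2]-zz)<.01]; print(zz,len(s),np.percentile(s[:,0],[3,50,97]).round(4),np.percentile(s[:,1],[2,98]).round(3))
m=(L[:,2]>.045)&(L[:,0]>-.1)&(L[:,0]<.0)&(abs(L[:,1])<.1);q=L[m]
for zz in(.05,.07,.09,.11,.13):
    s=q[abs(q[:,2]-zz)<.01]; print("rack",zz,len(s),np.percentile(s[:,0],[3,50,97]).round(4),np.percentile(s[:,1],[2,98]).round(3))
# bystanders in local frame
for nm,(x0,x1,y0,y1) in dict(jar=(-.09,.09,-.2,-.1),block=(-.09,.09,.1,.19),dish=(-.16,-.075,-.1,.1),file=(.085,.2,-.14,.14)).items():
    m=(L[:,0]>x0)&(L[:,0]<x1)&(L[:,1]>y0)&(L[:,1]<y1)&(L[:,2]>.008)&(L[:,2]<.09);q=L[m];print(nm,np.percentile(q,[2,50,98],axis=0).round(3).tolist())
E
```

```text
((544.0693359375, -27.969520568847656), (168.11782836914062, 143.48971557617188), 71.90856170654297)
((548.5634155273438, -19.169830322265625), (188.3361053466797, 146.35638427734375), 72.7211685180664)
((549.1515502929688, -17.279129028320312), (192.2962188720703, 146.35638427734375), 72.7211685180664)
((549.1515502929688, -17.279129028320312), (192.2962188720703, 146.35638427734375), 72.7211685180664)
case [ 0.54915155 -0.01727913] -0.30157250025699234
lidtop [[ 0.0684 -0.0936  0.1513]
 [ 0.0749  0.0009  0.1704]
 [ 0.0804  0.0905  0.1786]]
lid slab fit x(z) [0.0281827  0.07055878]
0.06 134 [0.0636 0.0722 0.0749] [-0.095  0.092]
0.08 280 [0.0638 0.0729 0.0758] [-0.094  0.092]
0.1 286 [0.0647 0.0742 0.0774] [-0.093  0.092]
0.12 283 [0.0666 0.0758 0.0784] [-0.094  0.092]
0.14 328 [0.0682 0.0773 0.0795] [-0.094  0.092]
0.16 336 [0.0689 0.0769 0.0804] [-0.095  0.091]
0.17 629 [0.0686 0.0741 0.0802] [-0.093  0.089]
rack 0.05 179 [-0.0622 -0.059  -0.0461] [-0.08   0.079]
rack 0.07 232 [-0.0592 -0.0565 -0.0435] [-0.079  0.078]
rack 0.09 592 [-0.0557 -0.0475 -0.0357] [-0.079  0.078]
rack 0.11 482 [-0.0529 -0.0484 -0.0363] [-0.078  0.075]
rack 0.13 63 [-0.0426 -0.0379 -0.0338] [-0.075 -0.042]
jar [[-0.015, -0.199, 0.01], [0.011, -0.181, 0.048], [0.041, -0.143, 0.071]]
block [[-0.05, 0.122, 0.011], [-0.021, 0.155, 0.018], [0.013, 0.184, 0.023]]
dish [[-0.153, -0.082, 0.008], [-0.126, -0.053, 0.018], [-0.099, -0.026, 0.026]]
file [[0.116, -0.114, 0.008], [0.127, -0.055, 0.012], [0.136, 0.06, 0.018]]
```

>>> arm_command(
  motion=[0.1,-0.22,0,0,0,0.06,1,0.2,-0.43,0,0,0,0.12,1,0.308,-0.655,0,0,0,0.172,1,0.308,-0.655,0,0,0,0.172,1,0.308,-0.655,0,0,0,0.172,1,0.308,-0.655,0,0,0,0.172,1,0.308,-0.655,0,0,0,0.172,1,0.308,-0.655,0,0,0,0.172,1,0.308,-0.655,0,0,0,0.172,1,0.308,-0.655,0,0,0,0.172,1,0.308,-0.655,0,0,0,0.172,1,0.308,-0.655,0,0,0,0.172,1],
)

```text
clock: 1.1
tcp_pos: [0.4302, 0.0778, 0.2502]
eef_rot: [3.141, -0.0, 2.84]
force: [1.2, 1.6, 0.2]
opening: 0.0002
finger_force: 0.0
```

>>> arm_command(
  motion=[0.03,-0.065,0,0,0,0,1,0.03,-0.065,0,0,0,0,1,0.03,-0.065,0,0,0,0,1,0.03,-0.065,0,0,0,0,1],
)

```text
clock: 1.43
tcp_pos: [0.4539, 0.0272, 0.2498]
eef_rot: [3.141, -0.002, 2.837]
force: [-0.0, 1.0, 0.4]
opening: -0.0001
finger_force: 0.0
```

```bash
python3 - <<'E'
from h import *
s=status.state(); print(s["clock"],s["tcp_pos"].round(4),s["eef_rot"].round(4),s["joints"].round(2),s["force"].round(1))
c=cal("wrist"); print("cam",-c[4].T@c[5],c[4][2])
im,d=viewer.get_image("wrist"); cv2.imwrite("pics/w1.png",im[:,:,::-1]); 
V,U=np.mgrid[0:480,0:640]; P=world(c,U,V,d)
cc=np.array([.5458,-.0178]);yaw=-.3016;R=np.array([[np.cos(yaw),-np.sin(yaw)],[np.sin(yaw),np.cos(yaw)]])
ok=(d>0); L=np.c_[(P[ok][:,:2]-cc)@R,P[ok][:,2]]
print("zbench",np.median(L[(abs(L[:,2])<.01),2]))
for nm,m in dict(rim=(abs(L[:,2]-.039)<.004)&(abs(L[:,0])<.09)&(abs(L[:,1])<.105),rack=(L[:,2]>.05)&(L[:,2]<.115)&(L[:,0]<0)&(L[:,0]>-.08)&(abs(L[:,1])<.1),lid=(L[:,2]>.05)&(L[:,2]<.19)&(L[:,0]>.03)&(L[:,0]<.1)&(abs(L[:,1])<.11)).items():
    q=L[m]; print(nm,m.sum()); 
    if m.sum(): print(np.percentile(q,[1,50,99],axis=0).round(4).tolist())
q=L[(L[:,2]>.045)&(L[:,2]<.115)&(L[:,0]<0)&(L[:,0]>-.08)&(abs(L[:,1])<.1)]
for zz in(.05,.07,.09,.105):
    s=q[abs(q[:,2]-zz)<.008]
    if len(s): print("rack",zz,len(s),np.percentile(s[:,0],[3,50,97]).round(4))
E
```

```text
1.4333 [0.4539 0.0272 0.2498] [ 3.1412e+00 -1.8000e-03  2.8372e+00] [-0.09  0.09  1.74  0.    1.31 -1.36] [-0.   1.   0.4]
cam [0.37560535 0.05173198 0.37351847] [ 0.30478622 -0.09599617 -0.94757063]
zbench 0.0001404250867434457
rim 2889
[[-0.0673, -0.0881, 0.0351], [-0.0576, 0.0013, 0.0396], [0.0644, 0.0911, 0.0428]]
rack 10743
[[-0.0559, -0.0762, 0.0509], [-0.0499, -0.0042, 0.0897], [-0.0299, 0.0797, 0.1134]]
lid 845
[[0.0696, -0.0904, 0.0814], [0.0785, 0.0139, 0.108], [0.0812, 0.0218, 0.1257]]
rack 0.05 1484 [-0.0568 -0.0556 -0.0543]
rack 0.07 2100 [-0.0543 -0.0529 -0.0515]
rack 0.09 2686 [-0.0513 -0.0498 -0.0297]
rack 0.105 3985 [-0.0491 -0.0471 -0.0367]
```

View pics/w1.png

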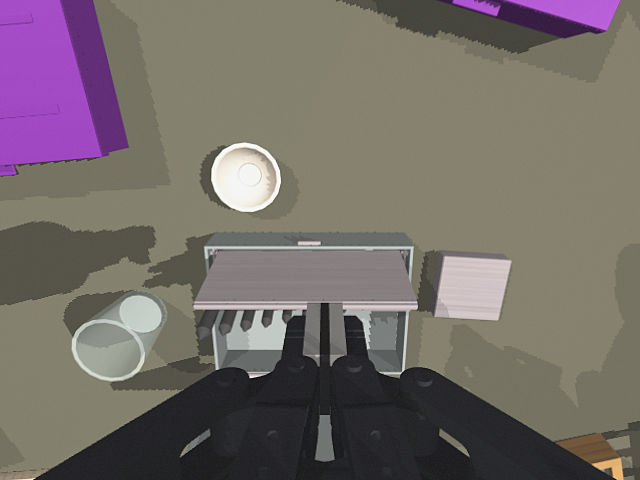

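The wrist view shows the case between the jar (120,335) and block (475,285). The rack plate at (305,275) is clear of the dish at (246,177). The estimate is confirmed, with the rack at about 1.42 rad.

>>> arm_command(
  motion=[0.006,-0.012,-0.03,0,0,0.006,1,0.0122,-0.0244,-0.07,0,0,0.006,1,0.0122,-0.0244,-0.11,0,0,0.006,1,0.0122,-0.0244,-0.14,0,0,0.006,1,0.0122,-0.0244,-0.162,0,0,0.006,1,0.0122,-0.0244,-0.162,0,0,0.006,1,0.0122,-0.0244,-0.162,0,0,0.006,1,0.0122,-0.0244,-0.162,0,0,0.006,1],
)

```text
clock: 2.15
tcp_pos: [0.4645, 0.0092, 0.1219]
eef_rot: [3.141, 0.002, 2.844]
force: [0.3, -0.2, 0.3]
opening: 0.0
finger_force: 0.0
```

>>> arm_command(
  motion=[0.012,-0.0037,0,0,0,0,1,0.024,-0.0074,0,0,0,0,1,0.03,-0.0093,0,0,0,0,1,0.036,-0.011,-0.001,0,0,0,1,0.042,-0.013,-0.003,0,0,0,1,0.05,-0.0156,-0.0055,0,0,0,1,0.058,-0.018,-0.0095,0,0,0,1,0.065,-0.0202,-0.0136,0,0,0,1,0.071,-0.022,-0.0195,0,0,0,1,0.077,-0.0239,-0.0255,0,0,0,1,0.077,-0.0239,-0.0255,0,0,0,1],
)

```text
clock: 3.07
tcp_pos: [0.5264, -0.0112, 0.0991]
eef_rot: [-3.142, -0.0, 2.842]
force: [-0.4, -0.3, 0.8]
opening: 0.0001
finger_force: 0.0
```

```bash
cat > chk.py <<'E'
from h import *
import sys
n=sys.argv[1]
s=status.state(); print(s["clock"],s["tcp_pos"].round(4),s["force"].round(1))
c=cal("side"); im,d=viewer.get_image("side"); a=im[150:310,280:440,::-1]; A=cv2.resize(a,(400,400),interpolation=cv2.INTER_CUBIC)
im2,d2=viewer.get_image("scene"); b=im2[180:320,220:360,::-1]; B=cv2.resize(b,(400,400),interpolation=cv2.INTER_CUBIC)
cv2.imwrite(f"pics/{n}.png",np.hstack([A,B]))
cc=np.array([.5458,-.0178]);yaw=-.3016;R=np.array([[np.cos(yaw),-np.sin(yaw)],[np.sin(yaw),np.cos(yaw)]])
V,U=np.mgrid[150:320,220:440]
for nm,dd in(("scene",d2),("side",d)):
    P=world(cal(nm),U,V,dd[V,U]).reshape(-1,3); L=np.c_[(P[:,:2]-cc)@R,P[:,2]-.0017]
    m=(abs(L[:,2]-.038)<.004)&(abs(L[:,0])<.08)&(abs(abs(L[:,1])-.09)<.006); print(nm,"side rims y",[np.median(L[m&(L[:,1]*k>0),1]).round(4) for k in(1,-1)],"x",np.percentile(L[m,0],[1,99]).round(4))
    m=(abs(L[:,0]+.03)<.035)&(abs(L[:,1])<.07)
    for x in(-.04,-.02,0,.02): 
        for y in(-.06,-.03,.03,.06):
            k=(abs(L[:,0]-x)<.005)&(abs(L[:,1]-y)<.01); print(x,y,np.median(L[k,2]).round(4) if k.any() else None,end="; ")
    print()
E
python3 chk.py c1
```

```text
3.0667 [ 0.5264 -0.0112  0.0991] [-0.4 -0.3  0.8]
scene side rims y [np.float64(0.0894), np.float64(-0.0882)] x [-0.0658  0.0717]
-0.04 -0.06 None; -0.04 -0.03 None; -0.04 0.03 0.289; -0.04 0.06 0.4387; -0.02 -0.06 0.076; -0.02 -0.03 0.0748; -0.02 0.03 0.2823; -0.02 0.06 0.4351; 0 -0.06 0.079; 0 -0.03 0.0704; 0 0.03 0.2944; 0 0.06 0.4455; 0.02 -0.06 0.0028; 0.02 -0.03 0.0012; 0.02 0.03 0.0023; 0.02 0.06 0.0017; 
side side rims y [np.float64(0.0888), np.float64(-0.0883)] x [-0.0656  0.0744]
-0.04 -0.06 0.052; -0.04 -0.03 0.2478; -0.04 0.03 0.0495; -0.04 0.06 0.0492; -0.02 -0.06 0.1156; -0.02 -0.03 0.2344; -0.02 0.03 0.0676; -0.02 0.06 0.0699; 0 -0.06 0.0882; 0 -0.03 0.2419; 0 0.03 None; 0 0.06 None; 0.02 -0.06 0.0926; 0.02 -0.03 0.0028; 0.02 0.03 None; 0.02 0.06 None;
```

View pics/c1.png

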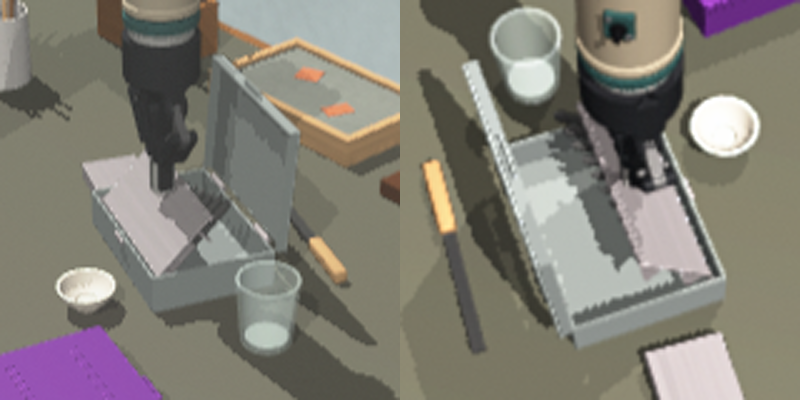

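The rack is halfway down (side crop 150,210) and the case hasn't moved. I'll keep pushing it down.

>>> arm_command(
  motion=[0.005,-0.0015,-0.007,0,0,0,1,0.009,-0.003,-0.0138,0,0,0,1,0.012,-0.004,-0.021,0,0,0,1,0.015,-0.0048,-0.029,0,0,0,1,0.017,-0.0053,-0.0365,0,0,0,1,0.0185,-0.0058,-0.044,0,0,0,1,0.0185,-0.0058,-0.05,0,0,0,1,0.0185,-0.0058,-0.056,0,0,0,1,0.0185,-0.0058,-0.0595,0,0,0,1,0.0185,-0.0058,-0.0595,0,0,0,1],
)

```text
clock: 4.0
tcp_pos: [0.5397, -0.0153, 0.0522]
eef_rot: [-3.142, -0.001, 2.843]
force: [-0.1, -0.4, -0.2]
opening: -0.0001
finger_force: 0.0
```

>>> arm_command(
  motion=[0,0,-0.001,0,0,0,1,0,0,-0.002,0,0,0,1,0,0,-0.003,0,0,0,1,0,0,-0.003,0,0,0,1],
)

```text
clock: 4.33
tcp_pos: [0.5397, -0.0153, 0.0519]
eef_rot: [-3.142, -0.0, 2.843]
force: [-2.9, -0.6, 13.2]
opening: 0.0001
finger_force: 7.0
```

>>> arm_command(
  motion=[0,0,0.04,0,0,0,1,0,0,0.09,0,0,0,1,0,0,0.14,0,0,0,1,0,0,0.19,0,0,0,1,0,0,0.24,0,0,0,1,0.01,-0.003,0.262,0,0,0,1,0.05,-0.016,0.262,0,0,0,1,0.09,-0.029,0.262,0,0,0,1,0.13,-0.041,0.262,0,0,0,1,0.151,-0.048,0.262,0,0,0,1,0.151,-0.048,0.262,0,0,0,1,0.151,-0.048,0.262,0,0,0,1],
)

```text
clock: 5.33
tcp_pos: [0.6607, -0.0539, 0.2585]
eef_rot: [-3.141, -0.003, 2.842]
force: [-0.9, 0.5, -0.2]
opening: -0.0002
finger_force: 0.0
```

```bash
python3 chk.py c2; python3 - <<'E'
from h import *
c=cal("wrist"); im,d=viewer.get_image("wrist"); V,U=np.mgrid[0:480,0:640]; P=world(c,U,V,d)[d>0]
cc=np.array([.5458,-.0178]);yaw=-.3016;R=np.array([[np.cos(yaw),-np.sin(yaw)],[np.sin(yaw),np.cos(yaw)]])
L=np.c_[(P[:,:2]-cc)@R,P[:,2]]
for x in(-.04,-.02,0,.02):
    k=(abs(L[:,0]-x)<.004)&(abs(L[:,1])<.07); print(x,k.sum(),np.percentile(L[k,2],[5,50,95]).round(4) if k.any() else 0)
E
```

```text
5.3333 [ 0.6607 -0.0539  0.2585] [-0.9  0.5 -0.2]
scene side rims y [np.float64(0.0896), np.float64(-0.0879)] x [-0.0663  0.0661]
-0.04 -0.06 0.0318; -0.04 -0.03 0.0321; -0.04 0.03 0.0323; -0.04 0.06 0.0319; -0.02 -0.06 0.0312; -0.02 -0.03 0.032; -0.02 0.03 0.033; -0.02 0.06 0.0326; 0 -0.06 0.0331; 0 -0.03 0.0326; 0 0.03 0.0331; 0 0.06 0.0319; 0.02 -0.06 0.0323; 0.02 -0.03 0.0322; 0.02 0.03 0.0319; 0.02 0.06 0.0315; 
side side rims y [np.float64(0.0884), np.float64(-0.0885)] x [-0.0628  0.0752]
-0.04 -0.06 0.034; -0.04 -0.03 0.0326; -0.04 0.03 0.0323; -0.04 0.06 0.0326; -0.02 -0.06 0.0331; -0.02 -0.03 0.0326; -0.02 0.03 0.0329; -0.02 0.06 0.0329; 0 -0.06 0.0319; 0 -0.03 0.033; 0 0.03 0.0326; 0 0.06 0.0323; 0.02 -0.06 0.0329; 0.02 -0.03 0.0323; 0.02 0.03 0.0323; 0.02 0.06 0.0322; 
-0.04 0 0
-0.02 2192 [0.0315 0.0328 0.0341]
0 2080 [0.0317 0.0329 0.0342]
0.02 1909 [0.0317 0.0328 0.0341]
```

View pics/c2.png

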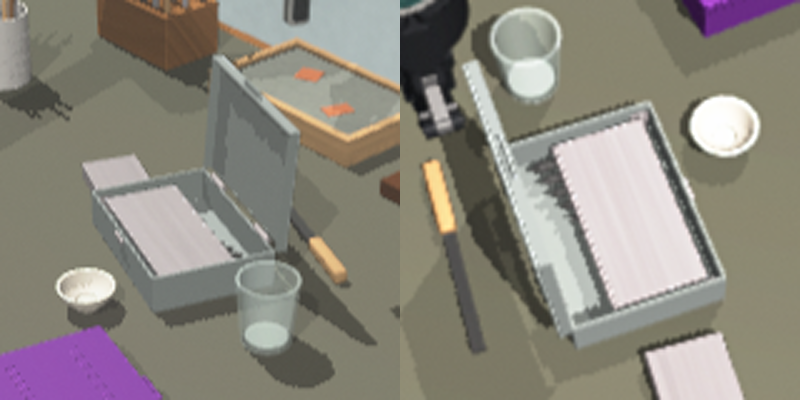

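The rack is flat (face at 32.8 mm), the case is in place, and the tool is behind the lid (right crop 440,110). Next I lower the tool and swing the lid.

>>> arm_command(
  motion=[0,0,-0.03,0,0,0,1,0,0,-0.07,0,0,0,1,0,0,-0.1,0,0,0,1,0,0,-0.119,0,0,0,1,0,0,-0.119,0,0,0,1,0,0,-0.119,0,0,0,1],
)

```text
clock: 5.98
tcp_pos: [0.6599, -0.0534, 0.1647]
eef_rot: [-3.142, -0.002, 2.843]
force: [1.5, -0.3, 0.6]
opening: -0.0003
finger_force: 0.0
```

>>> arm_command(
  motion=[-0.01,0.003,0,0,0,0,1,-0.02,0.006,0,0,0,0,1,-0.028,0.0088,0,0,0,0,1,-0.036,0.0112,0.001,0,0,0,1,-0.044,0.0137,0.002,0,0,0,1,-0.052,0.0162,0.002,0,0,0,1,-0.06,0.0186,0.002,0,0,0,1,-0.068,0.0212,0.001,0,0,0,1,-0.076,0.0237,0,0,0,0,1,-0.0845,0.0263,-0.002,0,0,0,1,-0.0845,0.0263,-0.002,0,0,0,1],
)

```text
clock: 6.9
tcp_pos: [0.591, -0.0321, 0.1625]
eef_rot: [-3.141, -0.004, 2.843]
force: [1.0, -0.2, -0.0]
opening: 0.0001
finger_force: 0.0
```

>>> arm_command(
  motion=[-0.008,0.0025,-0.003,0,0,0,1,-0.016,0.005,-0.006,0,0,0,1,-0.0235,0.0073,-0.009,0,0,0,1,-0.031,0.0096,-0.013,0,0,0,1,-0.038,0.0118,-0.018,0,0,0,1,-0.0455,0.014,-0.023,0,0,0,1,-0.052,0.016,-0.029,0,0,0,1,-0.058,0.018,-0.035,0,0,0,1,-0.0635,0.0197,-0.041,0,0,0,1,-0.0635,0.0197,-0.041,0,0,0,1],
)

```text
clock: 7.73
tcp_pos: [0.5405, -0.0166, 0.1289]
eef_rot: [-3.141, -0.004, 2.843]
force: [-0.5, -0.2, 0.3]
opening: 0.0003
finger_force: 0.0
```

```bash
python3 chk.py c3 | head -3
```

```text
7.7333 [ 0.5405 -0.0166  0.1289] [-0.5 -0.2  0.3]
scene side rims y [np.float64(0.0895), np.float64(-0.0865)] x [-0.0663  0.0561]
-0.04 -0.06 None; -0.04 -0.03 0.1217; -0.04 0.03 0.1229; -0.04 0.06 0.1209; -0.02 -0.06 None; -0.02 -0.03 None; -0.02 0.03 0.3137; -0.02 0.06 0.4383; 0 -0.06 0.0955; 0 -0.03 0.0961; 0 0.03 0.3043; 0 0.06 0.4485; 0.02 -0.06 0.0836; 0.02 -0.03 0.0843; 0.02 0.03 0.3214; 0.02 0.06 0.4654;
```

View pics/c3.png

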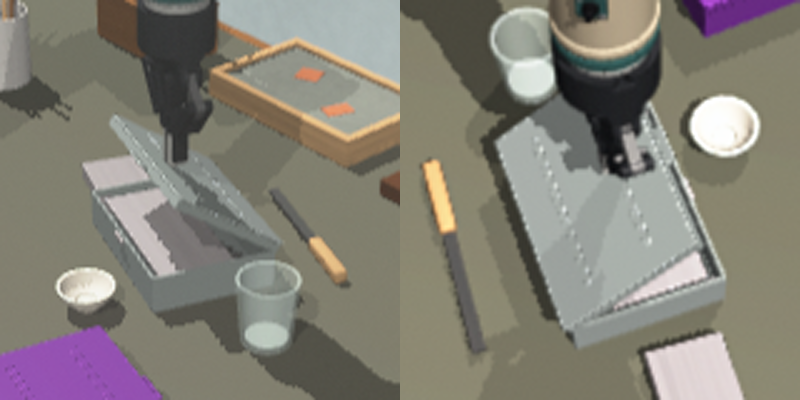

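The lid is about two thirds over (side crop 190,190), and nothing else has moved. Next I bring it shut.

>>> arm_command(
  motion=[-0.005,0.0016,-0.007,0,0,0,1,-0.0095,0.003,-0.0145,0,0,0,1,-0.014,0.0045,-0.022,0,0,0,1,-0.018,0.0056,-0.03,0,0,0,1,-0.021,0.0066,-0.038,0,0,0,1,-0.0245,0.0076,-0.046,0,0,0,1,-0.027,0.0084,-0.053,0,0,0,1,-0.029,0.009,-0.06,0,0,0,1,-0.03,0.0093,-0.066,0,0,0,1,-0.03,0.0093,-0.07,0,0,0,1,-0.03,0.0093,-0.0715,0,0,0,1,-0.03,0.0093,-0.0715,0,0,0,1],
)

```text
clock: 8.83
tcp_pos: [0.5184, -0.0097, 0.0727]
eef_rot: [-3.141, -0.001, 2.843]
force: [0.3, 0.8, 0.1]
opening: 0.0001
finger_force: 0.0
```

>>> arm_command(
  motion=[0,0,-0.001,0,0,0,1,0,0,-0.002,0,0,0,1,0,0,-0.003,0,0,0,1,0,0,-0.003,0,0,0,1],
)

```text
clock: 9.17
tcp_pos: [0.5188, -0.0097, 0.071]
eef_rot: [3.142, 0.0, 2.843]
force: [-0.8, -0.3, 2.9]
opening: 0.0
finger_force: 1.3
```

>>> arm_command(
  motion=[0,0,-0.001,0,0,0,1,0,0,-0.002,0,0,0,1,0,0,-0.002,0,0,0,1],
)

```text
clock: 9.42
tcp_pos: [0.5188, -0.0097, 0.0709]
eef_rot: [3.142, 0.001, 2.843]
force: [-4.8, -0.2, 13.9]
opening: -0.0002
finger_force: 7.0
```

Pressed firmly against the stop (14 N, tip at 52 mm). Now I lift clear and check.

>>> arm_command(
  motion=[0,0,0.03,0,0,0,1,0,0,0.08,0,0,0,1,0,0,0.13,0,0,0,1,0,0,0.18,0,0,0,1,0,0,0.24,0,0,0,1,-0.05,0.1,0.26,0,0,0,1,-0.1,0.2,0.26,0,0,0,1,-0.1,0.2,0.26,0,0,0,1,-0.1,0.2,0.26,0,0,0,1,-0.1,0.2,0.26,0,0,0,1,-0.1,0.2,0.26,0,0,0,1,-0.1,0.2,0.26,0,0,0,1],
)

```text
clock: 10.42
tcp_pos: [0.4386, 0.1507, 0.2773]
eef_rot: [-3.141, 0.001, 2.845]
force: [0.5, 0.5, 0.3]
opening: -0.0004
finger_force: 0.0
```

```bash
python3 chk.py c4; python3 - <<'E'
from h import *
im,d=viewer.get_image("side"); P=world(cal("side"),*np.mgrid[150:310,280:440][::-1],d[150:310,280:440]).reshape(-1,3)
yaw=-.3016;R=np.array([[np.cos(yaw),-np.sin(yaw)],[np.sin(yaw),np.cos(yaw)]])
L=np.c_[(P[:,:2]-[.5458,-.0178])@R,P[:,2]-.0017]
m=(abs(L[:,2]-.052)<.004)&(abs(L[:,0])<.09)&(abs(L[:,1])<.11);q=L[m];print(np.percentile(q,[1,50,99],axis=0).round(4),np.polyfit(q[:,0],q[:,2],1))
E
```

```text
10.4167 [0.4386 0.1507 0.2773] [0.5 0.5 0.3]
scene side rims y [np.float64(0.0911), np.float64(nan)] x [-0.0664  0.0628]
-0.04 -0.06 0.0515; -0.04 -0.03 0.0511; -0.04 0.03 0.0516; -0.04 0.06 0.0513; -0.02 -0.06 0.0526; -0.02 -0.03 0.0513; -0.02 0.03 0.0518; -0.02 0.06 0.0507; 0 -0.06 0.0525; 0 -0.03 0.0515; 0 0.03 0.0519; 0 0.06 0.0517; 0.02 -0.06 0.0514; 0.02 -0.03 0.0517; 0.02 0.03 0.0517; 0.02 0.06 0.0519; 
side side rims y [np.float64(0.0858), np.float64(-0.0893)] x [-0.0674  0.0617]
-0.04 -0.06 0.0521; -0.04 -0.03 0.0522; -0.04 0.03 0.0525; -0.04 0.06 0.0526; -0.02 -0.06 0.0513; -0.02 -0.03 0.052; -0.02 0.03 0.0517; -0.02 0.06 0.0522; 0 -0.06 0.0521; 0 -0.03 0.0523; 0 0.03 0.0528; 0 0.06 0.0515; 0.02 -0.06 0.0518; 0.02 -0.03 0.052; 0.02 0.03 0.0518; 0.02 0.06 0.0509; 
[[-0.0682 -0.0925  0.0484]
 [-0.0039 -0.0082  0.0519]
 [ 0.0646  0.091   0.0554]] [0.00111972 0.05184767]
  return _methods._mean(a, axis=axis, dtype=dtype,
  ret = ret.dtype.type(ret / rcount)
```

View pics/c4.png

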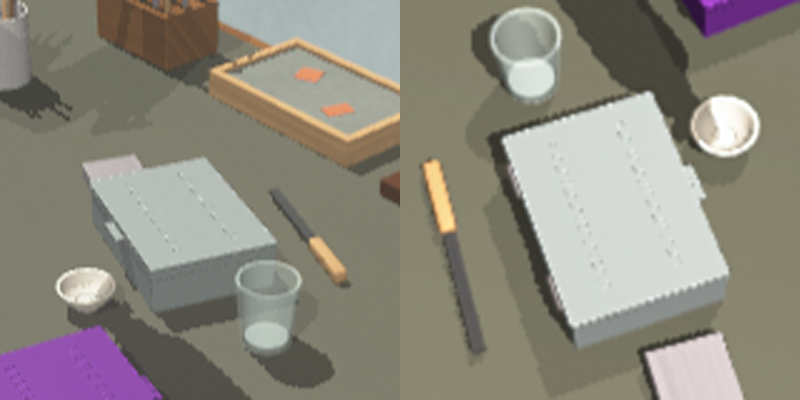

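The lid lies flat at 52 mm with a slope of about 0.001. The case and its neighbours are unmoved and the arm is clear.

```bash
python3 -c "
from station import order; print(order.hand_in())"
```

```text
the job is handed in; nothing more can be done
None
```

I pushed the rack down flat first, then swung the lid over and pressed it fully shut; the case and everything near it stayed where they were, and the job is handed in.

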